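# Put the mixed-up jar lids back on their own jars

## Task

The lids of the four glazed storage jars were mixed up after washing: put every lid on the jar of its own colour, seated level in the mouth. The shelf is dusty, so never lay a lid on it; rest one on the open brown jar, which has lost its lid, whenever you need a free place. They are ceramic: set each lid down gently, do not drop it, and leave all the jars standing where they are.

Things in the scene. Friction and masses are not known exactly. Their poses are not given: they have to be found in the camera images.
- lid_white_knob (a point): white ceramic lid, about 150 g, round. Point: middle of its upright knob (cylinder, diameter 26, height 32, so 16 mm above to 16 below the point); z up. Below it a shallow cone 94 mm across: top face 16 mm below the point at the knob, 21 at the edge; flat underside, which rests on a jar's rim, 26 below; under that a tapered plug (66 mm across at top, 56 at foot), foot 38 mm below the point
- lid_blue_knob (a point): cobalt blue ceramic lid, about 150 g, round. Point: middle of its upright knob (cylinder, diameter 26, height 32, so 16 mm above to 16 below the point); z up. Below it a shallow cone 94 mm across: top face 16 mm below the point at the knob, 21 at the edge; flat underside, which rests on a jar's rim, 26 below; under that a tapered plug (66 mm across at top, 56 at foot), foot 38 mm below the point
- lid_green_knob (a point): green ceramic lid, about 150 g, round. Point: middle of its upright knob (cylinder, diameter 26, height 32, so 16 mm above to 16 below the point); z up. Below it a shallow cone 94 mm across: top face 16 mm below the point at the knob, 21 at the edge; flat underside, which rests on a jar's rim, 26 below; under that a tapered plug (66 mm across at top, 56 at foot), foot 38 mm below the point
- lid_yellow_knob (a point): honey yellow ceramic lid, about 150 g, round. Point: middle of its upright knob (cylinder, diameter 26, height 32, so 16 mm above to 16 below the point); z up. Below it a shallow cone 94 mm across: top face 16 mm below the point at the knob, 21 at the edge; flat underside, which rests on a jar's rim, 26 below; under that a tapered plug (66 mm across at top, 56 at foot), foot 38 mm below the point
- jar_white_mouth (a point): white ceramic jar, round, loose, about 600 g, at the start wearing some lid. Point: centre of its mouth in the plane of the flat rim, 110 mm above the shelf; z up. Mouth 80 mm wide inside, 92 outside; belly 120 mm. Every lid fits every jar; seated, a lid's knob point is 26 mm above this point
- jar_blue_mouth (a point): cobalt blue ceramic jar, round, loose, about 600 g, at the start wearing some lid. Point: centre of its mouth in the plane of the flat rim, 110 mm above the shelf; z up. Mouth 80 mm wide inside, 92 outside; belly 120 mm. Every lid fits every jar; seated, a lid's knob point is 26 mm above this point
- jar_green_mouth (a point): green ceramic jar, round, loose, about 600 g, at the start wearing some lid. Point: centre of its mouth in the plane of the flat rim, 110 mm above the shelf; z up. Mouth 80 mm wide inside, 92 outside; belly 120 mm. Every lid fits every jar; seated, a lid's knob point is 26 mm above this point
- jar_yellow_mouth (a point): honey yellow ceramic jar, round, loose, about 600 g, at the start wearing some lid. Point: centre of its mouth in the plane of the flat rim, 110 mm above the shelf; z up. Mouth 80 mm wide inside, 92 outside; belly 120 mm. Every lid fits every jar; seated, a lid's knob point is 26 mm above this point
- jar_spare_mouth (a point): dark brown ceramic jar, round, loose, about 600 g, has no lid of its own, stands open. Point: centre of its mouth in the plane of the flat rim, 110 mm above the shelf; z up. Mouth 80 mm wide inside, 92 outside; belly 120 mm. Every lid fits every jar; seated, a lid's knob point is 26 mm above this point
Mind the look-alikes: they are no part of the job. What is shaped like the part that bears lid_blue_knob but pink or red is not meant.

How it is judged (in metres and radians):
At the end, for the whole second after the job is handed in: Each of the four lids rests released and still on the jar of its own colour: seated on the rim (knob point 21 to 30 mm above the rim plane), within 9 mm of centre and tilted less than 0.07 rad; the brown jar is open again, and all five jars stand within 30 mm of where they stood (horizontal distance between lid_white_knob and jar_white_mouth below 0.009 m and z of lid_white_knob in the frame of jar_white_mouth between 0.021 and 0.03 m and angle between each of lid_white_knob, lid_blue_knob, lid_green_knob, lid_yellow_knob's own z axis and vertical below 0.07 rad and linear speed of each of lid_white, lid_blue, lid_green, lid_yellow below 0.02 m/s and horizontal distance between lid_blue_knob and jar_blue_mouth below 0.009 m and z of lid_blue_knob in the frame of jar_blue_mouth between 0.021 and 0.03 m and horizontal distance between lid_green_knob and jar_green_mouth below 0.009 m and z of lid_green_knob in the frame of jar_green_mouth between 0.021 and 0.03 m and horizontal distance between lid_yellow_knob and jar_yellow_mouth below 0.009 m and z of lid_yellow_knob in the frame of jar_yellow_mouth between 0.021 and 0.03 m and distance of each of jar_white_mouth, jar_blue_mouth, jar_green_mouth, jar_yellow_mouth, jar_spare_mouth from where it was at the start of the episode below 0.03 m); the robot touches nothing.
It fails at once if a jar is shifted by more than 30 mm or tipped (distance of any of jar_white_mouth, jar_blue_mouth, jar_green_mouth, jar_yellow_mouth, jar_spare_mouth from where it was at the start of the episode above 0.03 m or angle between any of jar_white_mouth, jar_blue_mouth, jar_green_mouth, jar_yellow_mouth, jar_spare_mouth's own z axis and vertical above 0.3 rad).
It fails at once if a lid is laid on or falls to the shelf (its knob comes lower than 100 mm above it) (height (world z) of any of lid_white_knob, lid_blue_knob, lid_green_knob, lid_yellow_knob below 0.1 m).
It fails at once if a lid is dropped: let go, it falls faster than 0.7 m/s (a fall of about 25 mm) ((linear speed of lid_white above 0.7 m/s and contact force between the fingers and lid_white below 0.05 N) or (linear speed of lid_blue above 0.7 m/s and contact force between the fingers and lid_blue below 0.05 N) or (linear speed of lid_green above 0.7 m/s and contact force between the fingers and lid_green below 0.05 N) or (linear speed of lid_yellow above 0.7 m/s and contact force between the fingers and lid_yellow below 0.05 N)).
It also fails if it takes over 134 s, if anything falls off the work surface, if the arm or the gripper's body presses on something with over 40 N, if the wrist force passes 120 N, or if a joint passes its speed limit or range.

## Robot

A 7-joint arm with a two-finger parallel gripper is mounted at the origin on the work surface. World frame = base frame: x ahead of the robot, y to its left, z up, the work surface at z = 0. Lengths are in mm, angles in rad, forces in N, time in s.
With the tool pointing down it reaches from about 350 to 900 mm from the base axis. Payload 8.1 kg.
Tool frame: the origin (TCP) lies midway between the tips of the shut fingers; the grasp point (between the pads) lies 19 mm behind it (arm.hold_point_z is the distance from the TCP to the grasp point, in mm); z points along the fingers, y is the line along which they close (so a half turn about z gives the same grasp; the last joint's range is limited). The gripper opens to 92 mm and grips with 3 to 60 N. Pads are 19 mm wide; open, the fingers measure 130 mm over their backs; the gripper's body (75 mm by 190 mm) begins 47 mm behind the grasp point.
Start: joints at [1.047, 0.434, 0.025, 1.573, -0.012, 1.134, -0.075], TCP at [255.286, -570.5, 226.742] pointing down, gripper open.
Joint ranges: [-2.62, 2.62], [-0.44, 2.09], [-1.27, 1.32], [0.08, 2.57], [-1.32, 4.46], [0.12, 2], [-2.74, 2.74]. Speed limits (rad/s): [2.22, 2.22, 3.01, 3.01, 3.14, 3.14, 3.14].

## Interface

Orientations are given as [roll, pitch, yaw] about the fixed x, y, z axes, in that order (R = Rz(yaw) Ry(pitch) Rx(roll)).
In Python, from workcell import arm gives the robot as it stands. Calls block until the motion is done:
- arm.movep(position, orientation): joint-space move of the TCP to a pose.
- arm.movel(position, velocity=150, rotation=None, stop_force=None): straight line of the TCP; rotation=None keeps the orientation; velocity is the mean speed in mm/s. With stop_force (N) it stops when the force on the tool has changed by that much, and returns True; else False.
- arm.set_joints(angles): joint-space move.
- arm.open() and arm.clamp(grip_force=None): open the fingers fully, or close them until they stop; grip_force is the grip in N (None keeps the last).
- arm.dwell(seconds).
- arm.ik(position, orientation): joint angles nearest the present ones, or None.
- arm.get_obs(): the state.
- arm.get_image(name): name is "scene" or "side" or "wrist"; returns a dict with "color" (384x512x3 uint8, red, green, blue), "vfov" (degrees; the focal length in pixels is half the picture's height over the tangent of half this angle, whatever the lens; pixels are square), "cx", "cy" (the principal point, pixels), "cam_to_world" (4x4, takes a point from camera to world coordinates). Camera axes: x right, y down, z forward; pixel columns grow to the right and rows downward; lengths in mm; the calibration is good to about 2 mm. A picture is of the moment at which its call begins. There is no depth.
A pose or a line that the arm cannot do raises arm.PlanningError and nothing moves.
- arm.job_done(): hands the job in; it is judged then, once.
The state is a dict: "time_s": time; "q": joint angles; "joint_vel": joint speeds; "tau": joint torques, N m; "position": TCP position; "eef_rot": TCP orientation; "contact_force": force on the tool from outside, world axes, zero at the start; "moment": the same for the moment, N m; "grip_width": opening from 0.0 (shut) to 1.0 (fully open); "grip_force": force on a finger pad.
Only numpy, scipy, OpenCV 4.12 (cv2) and the standard library are available. Lean on these libraries where they do the work, as an engineer would, in place of code of your own. Each camera call takes 0.05 s, during which the arm holds its last target. There are 200 camera calls.

## Working session

There is one attempt and no reset: what is moved stays moved. The work goes in short steps, each a Python script; the robot and the scene stay as the last script left them, time stands still between calls to the robot, and variables do not carry over. Pictures are saved under pics/ and viewed, at most 14 in all, crops included, and the job is handed in when it is done.

```bash
mkdir -p pics; ls
python3 - <<'E'
from workcell import arm
import cv2,numpy as np
for n in("scene","side"):
    d=arm.get_image(n); cv2.imwrite(f"pics/{n}0.png",d["color"][:,:,::-1]); print(n,d["vfov"],d["cx"],d["cy"],np.round(d["cam_to_world"],3).tolist())
o=arm.get_obs();print(o["eef_rot"],o["position"],o["time_s"])
E
```

```text
pics
scene 54.28862272051333 252.4324159667263 185.843171496807 [[0.41, 0.643, -0.647, 1089.217], [0.912, -0.3, 0.28, -380.42], [-0.014, -0.705, -0.709, 806.312], [0.0, 0.0, 0.0, 1.0]]
side 46.1802815532553 258.43677706198537 192.13901957789912 [[-0.853, -0.395, 0.341, 29.923], [-0.522, 0.623, -0.583, 661.713], [0.019, -0.675, -0.737, 1034.653], [0.0, 0.0, 0.0, 1.0]]
[-3.14017213e+00  1.32310342e-04  4.20736390e-01] [ 255.09218088 -570.07502629  226.0178204 ] 0.1
```

View pics/scene0.png

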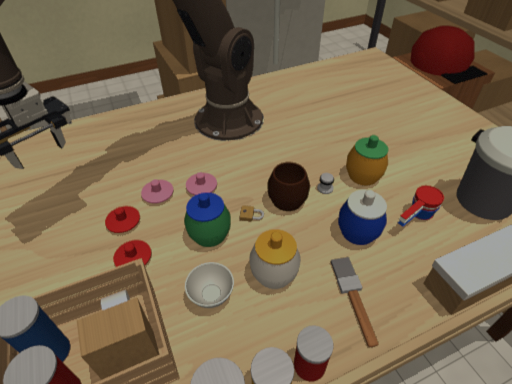

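View pics/side0.png

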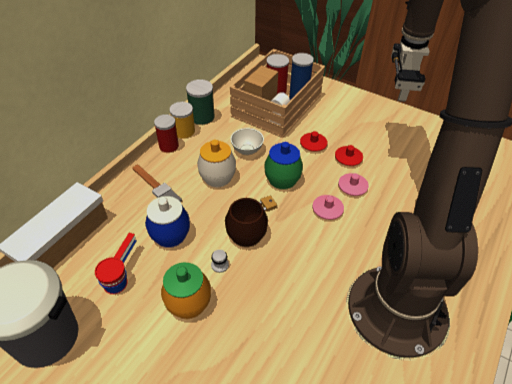

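The green jar wears the blue lid (scene 207,208), the blue jar wears white (368,205), the white jar wears yellow (276,246), the yellow jar wears green (371,150), and the brown jar is open (289,186). So the moves are blue→spare, green→green, yellow→yellow, white→white, blue→blue.

```bash
cat > h.py <<'E'
from workcell import arm
import cv2,numpy as np
RNG={'blue':((105,120,60),(128,255,255)),'green':((55,100,50),(85,255,255)),'yellow':((15,140,120),(28,255,255)),'white':((0,0,150),(179,60,255))}
def ray(d,uv):
    f=d["color"].shape[0]/2/np.tan(np.radians(d["vfov"]/2)); T=np.array(d["cam_to_world"])
    v=T[:3,:3]@np.array([(uv[0]-d["cx"])/f,(uv[1]-d["cy"])/f,1.]); return T[:3,3],v/np.linalg.norm(v)
def onplane(d,uv,z):
    c,v=ray(d,uv); return c+v*(z-c[2])/v[2]
def tri(a,b):
    (c1,v1),(c2,v2)=a,b
    s=np.linalg.lstsq(np.c_[v1,-v2],c2-c1,rcond=None)[0]; p,q=c1+s[0]*v1,c2+s[1]*v2
    return (p+q)/2,np.linalg.norm(p-q)
def proj(d,p):
    f=d["color"].shape[0]/2/np.tan(np.radians(d["vfov"]/2)); T=np.linalg.inv(d["cam_to_world"])
    q=T[:3,:3]@np.asarray(p,float)+T[:3,3]; return np.array([f*q[0]/q[2]+d["cx"],f*q[1]/q[2]+d["cy"]])
E
python3 - <<'E'
from h import *
S=arm.get_image("scene");D=arm.get_image("side")
# knob tops, seen in the two pictures; brown: centre of the rim ellipse
for n,a,b in [("blue",(205,197),(286,147)),("white",(369,194),(167,202)),("green",(374,139),(183,269)),("yellow",(279,236),(215,145)),("brown",(289,176),(246,211))]:
    p,e=tri(ray(S,a),ray(D,b)); z=110 if n=="brown" else 152
    print(n,p.round(),round(e,1),onplane(S,a,z).round()[:2],onplane(D,b,z).round()[:2])
arm.movep([400,-150,420],[np.pi,0,0]) if False else None
E
```

```text
blue [ 468. -240.  143.] 4.3 [ 479. -241.] [ 463. -233.]
white [628. 120. 146.] 11.4 [636. 120.] [620. 120.]
green [463. 261. 149.] 7.5 [468. 261.] [459. 260.]
yellow [ 650. -132.  145.] 6.3 [ 657. -133.] [ 643. -128.]
brown [454.   2. 102.] 2.9 [462.  -1.] [449.   6.]
```

The two-view points agree to about 1 cm, and their heights are about right. Next I take a wrist look from above each jar.

Run:
```python
from h import *
R=[np.pi,0,0]
P={"blue":(468,-240),"brown":(454,2)}
im=[]
for n,p in P.items():
    try: arm.movep([p[0],p[1],330],R)
    except arm.PlanningError as e: print(n,e); continue
    d=arm.get_image("wrist"); im.append(d["color"]); T=np.array(d["cam_to_world"])
    print(n,T.round(2).tolist(),d["vfov"],proj(d,[*p,136 if n!="brown" else 110]),arm.get_obs()["time_s"])
im=np.hstack(im)[:,:,::-1]; cv2.imwrite("pics/w1.png",cv2.resize(im,(800,300)))
```

```text
blue [[-0.0, -0.96, -0.26, 538.52], [-1.0, 0.0, 0.0, -241.09], [-0.0, 0.26, -0.96, 487.27], [0.0, 0.0, 0.0, 1.0]] 71.3937665102095 [256.20498644 169.96107086] 1.7583
brown [[-0.0, -0.96, -0.26, 525.28], [-1.0, 0.0, 0.0, 0.27], [-0.0, 0.26, -0.96, 487.51], [0.0, 0.0, 0.0, 1.0]] 71.3937665102095 [255.77378805 167.02514353] 2.7667
```

View pics/w1.png

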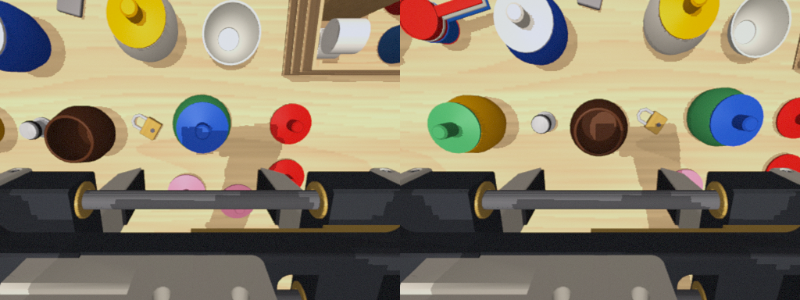

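In the left half the blue lid is at about (258,156) and the brown jar at about (102,170) in full-size pixels. In the right half the brown mouth is at about (255,163). Next I measure the lid disc and look at the mouth close up.

```bash
cat >> h.py <<'E'
R=[np.pi,0,0]
def look(xy,z=300):
    arm.movep([xy[0]-10,xy[1],z],R); return arm.get_image("wrist")
def lid(d,col,xy):
    """lid disc by colour near xy -> knob xy, ellipse"""
    m=cv2.inRange(cv2.cvtColor(d["color"],cv2.COLOR_RGB2HSV),*RNG[col])
    u=proj(d,[*xy,115]); cs,_=cv2.findContours(cv2.morphologyEx(m,cv2.MORPH_CLOSE,np.ones((5,5))),cv2.RETR_EXTERNAL,cv2.CHAIN_APPROX_NONE)
    c=min((c for c in cs if cv2.contourArea(c)>800),key=lambda c:np.linalg.norm(c.reshape(-1,2).mean(0)-u))
    e=cv2.fitEllipse(cv2.convexHull(c)); p=onplane(d,e[0],113)
    f=192/np.tan(np.radians(d["vfov"]/2)); s=np.linalg.norm(p-np.array(d["cam_to_world"])[:3,3])/f
    print(col,"lid",p.round(1)[:2],"diam",round(e[1][0]*s,1),round(e[1][1]*s,1)); return p[:2]
E
python3 - <<'E'
from h import *
d=look((468,-240)); p=lid(d,"blue",(468,-240)); u=proj(d,[*p,113]).astype(int)
b=look((454,2)); v=proj(b,[454,2,110]).astype(int)
print(u,v)
cr=[cv2.resize(x["color"][max(0,w[1]-75):max(0,w[1]-75)+150,w[0]-75:w[0]+75],(400,400)) for x,w in((d,u),(b,v))]
cv2.imwrite("pics/w2.png",np.hstack(cr)[:,:,::-1]); np.save("b.npy",b,allow_pickle=True)
E
```

```text
blue lid [ 473.6 -243.4] diam 92.7 94.8
[260 159] [256 163]
```

View pics/w2.png

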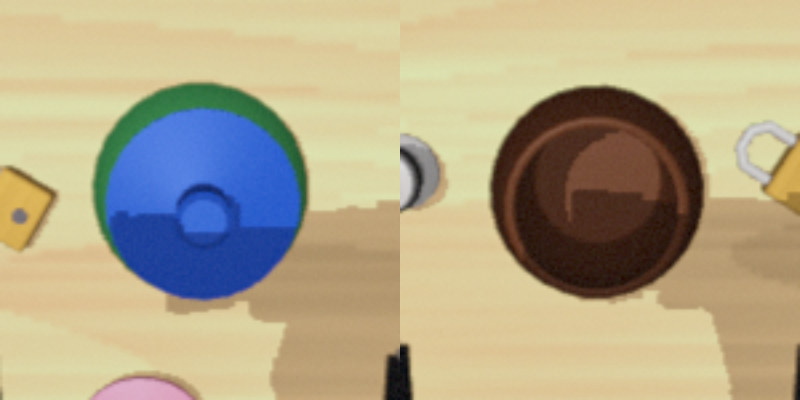

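Left: the blue lid disc measures 93–95 mm, which matches its 94 mm. Right: the brown rim ring is centred at about crop (198,205), i.e. full-size (255,165). I'll measure the mouth with a Hough circle and check it against that.

```bash
cat >> h.py <<'E'
def mouth(d,xy,name=None):
    """rim circle by Hough near xy"""
    c=proj(d,[*xy,110]); f=192/np.tan(np.radians(d["vfov"]/2))
    s=np.linalg.norm(np.array([*xy,110])-np.array(d["cam_to_world"])[:3,3])/f
    o=np.maximum((c-65).astype(int),0); K=4
    im=cv2.resize(d["color"][o[1]:o[1]+130,o[0]:o[0]+130],None,fx=K,fy=K,interpolation=cv2.INTER_CUBIC)
    g=cv2.createCLAHE(3,(2,2)).apply(cv2.cvtColor(im,cv2.COLOR_RGB2GRAY)); g=cv2.GaussianBlur(g,(9,9),0)
    res=[]
    for lo,hi in((37,41.5),(43.5,48)):
        h=cv2.HoughCircles(g,cv2.HOUGH_GRADIENT_ALT if False else cv2.HOUGH_GRADIENT,1,8,param1=60,param2=8,minRadius=int(lo*K/s),maxRadius=int(hi*K/s))
        for x,y,r in (h[0] if h is not None else [])[:40]:
            p=onplane(d,np.array([x,y])/K+o,110)[:2]
            if np.linalg.norm(p-xy)<16: res.append(p); print("r%.1f"%(r*s/K),p.round(1)); cv2.circle(im,(int(x),int(y)),int(r),(255,0,255),1); break
    if name: cv2.imwrite(f"pics/{name}.png",im[:,:,::-1])
    return np.array(res)
E
python3 - <<'E'
from h import *
b=np.load("b.npy",allow_pickle=True).item()
print(onplane(b,(255.2,164.9),110)); print(mouth(b,(454,2),"m_brown"))
E
```

```text
[452.47507126   3.44240775 110.        ]
r40.7 [451.8   4.2]
r46.2 [450.2   4.2]
[[451.84204511   4.20157125]
 [450.17198561   4.2063393 ]]
```

View pics/m_brown.png

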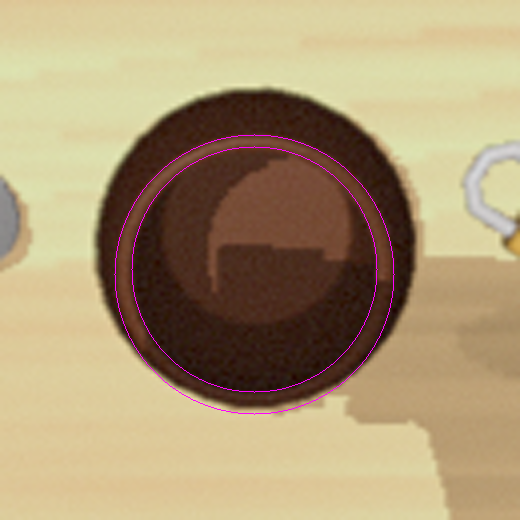

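```bash
cat >> h.py <<'E'
ZG=126.; UP=235.
def pick(xy):
    arm.movep([*xy,UP],R); arm.movel([*xy,ZG+15],150)
    s=arm.movel([*xy,ZG],40,stop_force=6); arm.clamp(grip_force=20); o=arm.get_obs()
    print("pick",s,"w mm",round(o["grip_width"]*92,1),o["position"].round(1),"F",round(o["grip_force"],1))
    assert 20<o["grip_width"]*92<32
    arm.movel([*xy,UP],80); o=arm.get_obs(); print(" lifted w",round(o["grip_width"]*92,1),o["contact_force"].round(1))
def place(xy):
    arm.movep([*xy,UP],R); arm.movel([*xy,ZG+8],120)
    s=arm.movel([*xy,ZG-3],12,stop_force=2.5); o=arm.get_obs(); print("place",s,o["position"].round(1),o["contact_force"].round(1),o["time_s"])
    assert s and abs(o["position"][2]-ZG)<3.5
    arm.open(); arm.movel([*xy,UP],120)
E
python3 - <<'E'
from h import *
pick((473.6,-243.4)); place((451.5,4))
d=look((452,4)); p=lid(d,"blue",(452,4)); cv2.imwrite("pics/a1.png",d["color"][:,:,::-1])
d=look((473,-243)); print(mouth(d,(473.6,-243.4),"m_green"),arm.get_obs()["time_s"])
a=cv2.resize(cv2.imread("pics/m_green.png"),(300,300));b=cv2.resize(cv2.imread("pics/a1.png"),(400,300));cv2.imwrite("pics/v1.png",np.hstack([a,b]))
E
```

```text
pick False w mm 25.4 [ 473.6 -243.4  126. ] F 20.0
 lifted w 25.4 [-0.1  0.1 -1.7]
place True [451.5   4.  125.9] [-1.2 -1.3  5.9] 12.2917
blue lid [452.    4.3] diam 92.6 95.4
r41.0 [ 473.  -242.3]
r46.5 [ 471.4 -243.3]
[[ 473.01958174 -242.31818645]
 [ 471.36089698 -243.30840725]] 15.95
```

View pics/v1.png

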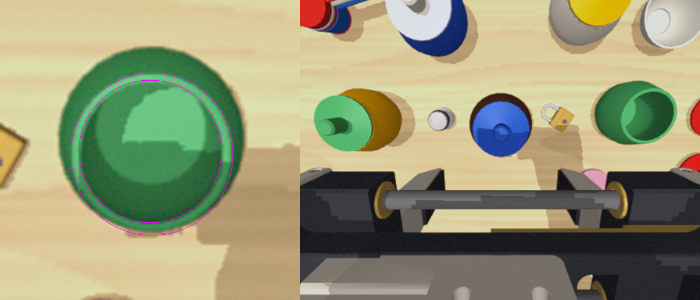

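Left: the Hough circles sit on the green rim, centre (472.5,-243). Right: the blue lid is seated on the brown jar at (452,4). Next the green lid goes to the green jar.

Run:
```python
from h import *
d=look((463,261)); p=lid(d,"green",(463,261)); p=lid(look(p),"green",p) if np.linalg.norm(p-(463,261))>12 else p
pick(p); place((472.5,-243))
g=look((472,-243)); lid(g,"green",(472,-243)); d=look(p); m=mouth(d,p,"m_yel")
d2=look((650,-132)); lid(d2,"yellow",(650,-132)); d3=look((628,120)); lid(d3,"white",(628,120)); print(arm.get_obs()["time_s"])
r=lambda x:cv2.resize(x,(400,300))
cv2.imwrite("pics/v2.png",np.vstack([np.hstack([r(cv2.imread("pics/m_yel.png")),r(g["color"][:,:,::-1])]),np.hstack([r(x["color"][:,:,::-1]) for x in(d2,d3)])]))
```

```text
green lid [460.9 266.2] diam 90.9 92.8
pick False w mm 25.6 [460.9 266.3 126. ] F 20.0
 lifted w 25.5 [ 0.4 -0.8 -1.6]
place True [ 472.5 -243.   125.9] [-0.8 -0.4  6.3] 25.575
green lid [ 479.9 -242.5] diam 102.2 105.2
r40.3 [459.1 264.8]
r46.2 [458.8 265.2]
yellow lid [ 653.8 -138.5] diam 93.0 93.9
white lid [636.6 125.9] diam 93.7 102.8
32.8167
```

View pics/v2.png

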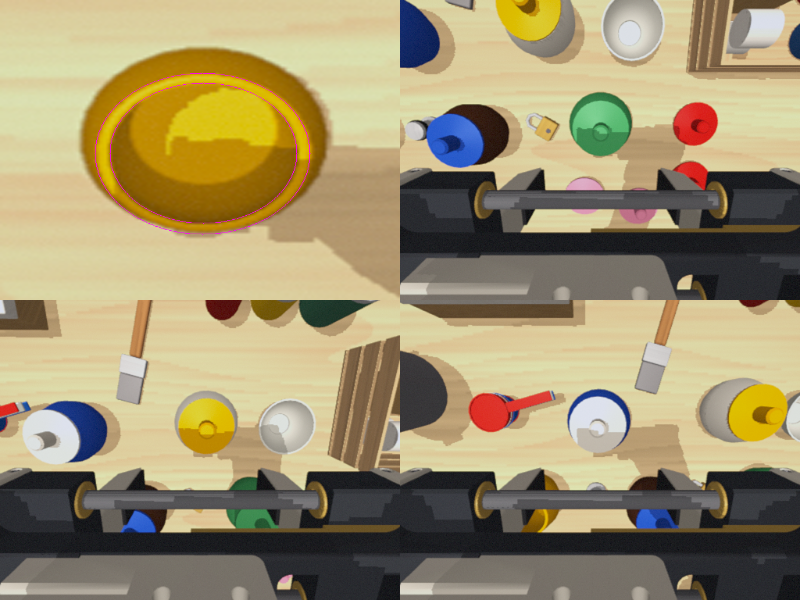

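The green lid is seated on the green jar; its measured diameter of about 105 is inflated because the mask merged with the jar. The yellow mouth is (459,265), and the yellow lid disc (653.8,-138.5) has the right size. The white lid is partly shaded, so I widen its colour range.

Run:
```python
from h import *
p=np.array([653.8,-138.5]); pick(p); place((459,265))
g=look((459,265)); lid(g,"yellow",(459,265))
d=look(p); m=mouth(d,p,"m_whi")
d3=look((634,124)); 
for lo,s in((90,60),(110,50),(120,40)): RNG['white']=((0,0,lo),(179,s,255)); lid(d3,"white",(634,124))
u=proj(d3,[634,124,113]).astype(int); print(u,arm.get_obs()["time_s"])
c=d3["color"][u[1]-65:u[1]+65,u[0]-65:u[0]+65]
r=lambda x:cv2.resize(x,(390,390)); cv2.imwrite("pics/v3.png",np.hstack([r(cv2.imread("pics/m_whi.png")),r(c[:,:,::-1])]))
np.save("d3.npy",d3,allow_pickle=True)
```

```text
pick False w mm 25.6 [ 653.8 -138.5  126. ] F 20.0
 lifted w 25.1 [ 0.1  0.1 -1.4]
place True [459.  264.9 125.8] [0.1 0.4 4.3] 41.0333
yellow lid [466.5 265. ] diam 103.9 106.4
r40.4 [ 652.4 -139.5]
r45.5 [ 652.8 -139.5]
white lid [677.7 166.8] diam 187.5 458.9
white lid [637.1 124.4] diam 93.3 107.2
white lid [636.2 125.6] diam 92.0 102.1
[255 164] 46.4333
```

View pics/v3.png

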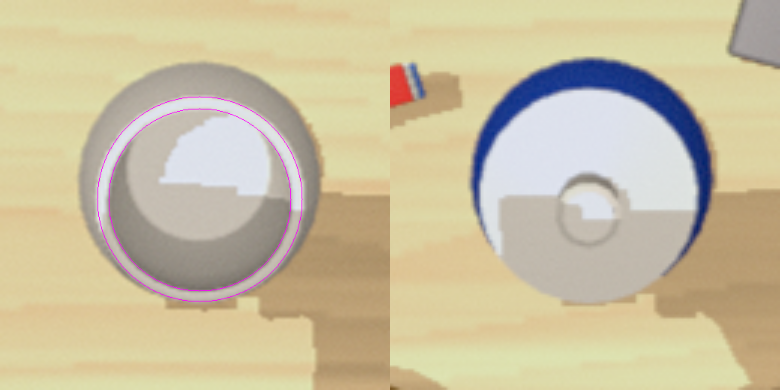

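The white mouth is (652.5,-139.5). The white lid disc spans crop x 480–698 and y 87–303, so its centre is at full-size (256.3,164).

Run:
```python
from h import *
d3=np.load("d3.npy",allow_pickle=True).item()
p=onplane(d3,(256.3,164),113)[:2]; k=onplane(d3,(190+198/3,99+215/3),152)[:2]; print(p,"knob top check",k)
assert np.linalg.norm(p-k)<6
pick(p); place((652.5,-139.5))
g=look((652,-139)); d=look(p); m=mouth(d,p,"m_blu")
b=look((452,4)); q=lid(b,"blue",(452,4)); print(arm.get_obs()["time_s"])
r=lambda x:cv2.resize(x,(390,300)); cv2.imwrite("pics/v4.png",np.hstack([r(cv2.imread("pics/m_blu.png")),r(g["color"][:,:,::-1])]))
```

```text
[634.51232952 122.60665766] knob top check [633.5635841  122.91042854]
pick False w mm 25.5 [634.5 122.6 126. ] F 20.0
 lifted w 25.2 [ 0.6 -0.4 -1.6]
place True [ 652.4 -139.5  125.9] [-0.8 -0.2  5.2] 53.3417
r40.3 [633.9 121.2]
r45.8 [633.5 121.5]
blue lid [452.    4.3] diam 92.2 95.6
57.975
```

View pics/v4.png

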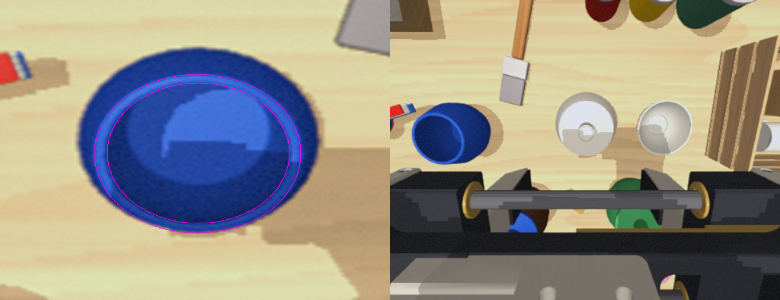

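The white lid is seated on the white jar, and the blue mouth is (633.7,121.4). Last move: the blue lid to the blue jar, then a final check.

Run:
```python
from h import *
pick((452,4.3)); place((633.7,121.4))
im=[look(p)["color"][40:240,130:390] for p in((634,121),(459,265),(652,-139),(472,-243))]
arm.movep([400,-400,350],R); s=arm.get_image("scene")["color"]
r=lambda x:cv2.resize(x,(260,200))[:,:,::-1]
cv2.imwrite("pics/v5.png",np.vstack([np.hstack([r(im[0]),r(im[1]),r(s[100:320,120:406])]),np.hstack([r(im[2]),r(im[3]),r(s)])])); print(arm.get_obs()["time_s"])
```

```text
pick False w mm 25.2 [452.    4.3 126. ] F 20.0
 lifted w 25.3 [-0.2 -0.2 -1.9]
place True [633.7 121.4 126. ] [-1.  -0.4  6. ] 64.725
71.6833
```

View pics/v5.png

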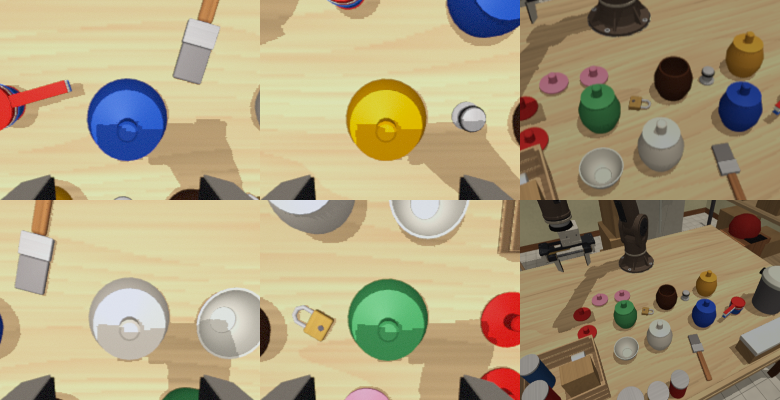

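All four lids sit level and centred on the jars of their own colour, and the brown jar is open again.

```bash
python3 -c "
from workcell import arm
print(arm.job_done())"
```

```text
the job is handed in; nothing more can be done
None
```

I put all four lids on the jars of their own colour, left the brown jar open, and handed the job in at about 72 s of the 134 s allowed; the hand-in returned no verdict.

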